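# Stamp a brass bracket with one turn of the press flywheel

### The job

Push the brass bracket that lies in the press's feed channel along until it bears firmly on the end stop, by feel and without ramming it. Then turn the flywheel by its knob clockwise (seen from above) through exactly one revolution, without straining the knob's pin, keeping to the circle that the knob itself takes, so that the punch comes down on the bracket once and rises again, and leave the knob where it began. The bracket stays home against the stop, and nothing else on the bench is disturbed.

Things in the scene. Friction and masses are not known exactly. Their poses are not given: they have to be found in the camera images.
- press: Hand-driven green bench press, fixed; base plate 240 x 360 mm. Origin: centre of its underside, on the bench. x is the feed direction (away from the robot, give or take the yaw), y left, z up. Flywheel on the left, feed channel on the right (y = -85 mm). A head beam crosses the channel at x = 25 to 75 mm, underside 85, top 125 mm above the bench; it carries the punch at x = 50 mm.
- feed (a point): Point on the feed channel's floor below the punch, 50 mm above the bench; axes as the press. The channel runs straight along x from 167 mm before this point to 43 mm past it, between two rails 8 mm high and 43.6 mm apart.
- bracket: Brass L-bracket to be stamped, about 320 g, loose in the feed channel: flat leg 120 (x) x 40 x 6 mm, with an upright flange 8 mm thick, 40 wide, 34 tall at its tail (robot) end. Origin: centre of the flat leg's underside, 60 mm from nose and tail; x points to the nose, at the stop. The nose starts 15 to 55 mm short of the stop; it slides at 1 to 5 N.
- bracket_flange (a point): Middle of the bracket's upright flange, 20 mm above the channel floor, half-way through its 8 mm thickness, 116 mm behind the bracket's nose.
- stop: Rigid end stop, dark steel block 16 x 40 x 22 mm across the far end of the feed channel, set elsewhere along it from day to day. Origin: centre of the face that the bracket's nose meets, 11 mm above the channel floor; x along the feed, away from the bracket. The bracket must be felt to bear on it; ramming it (over 30 N) spoils its setting.
- flywheel (a joint): Turn of the flywheel, rad: 0 at the start (punch up, white rim line at the brass pointer), growing clockwise seen from above; 6.283 is one revolution, which takes the punch 22 mm down (lowest at 3.14) and up. Turns stiffly (3 N at the knob) and stays where left; the sprung punch resists by up to 6 N more from 1.8 to 3.14, then urges it on to 4.4. Past 6.283 a new stroke begins.
- knob: Upright dark wooden knob, 29 mm in diameter, 44 tall, free to spin (its own yaw tells nothing) on the flywheel, a flat dark steel disc 178 mm across, top 147 mm above the bench (rim 149, hub 159). Origin: its centre, 177 mm above the bench. It circles 60 mm from the wheel's axis; the wheel head is swivelled anew each day, so at the start the axis lies from the knob along press +x, give or take 0.6 rad.
- pin (a joint): Bending of the knob's pin along the wheel's radius, m, positive outwards, 0 when unstrained. The pin gives only 1 mm per 12 N: a hand that leaves the knob's true circle bends it, and more than 2 mm either way (24 N) strains it for good. Driving the knob along its circle does not bend it.
- hammer: Bystander: hammer lying on the bench; leave alone.
- screwdriver: Bystander: screwdriver lying on the bench; leave alone.
- spare_bracket: Bystander: a second brass bracket like the first, lying on the bench, not to be used; leave alone.
- dish: Bystander: brass bowl, 120 mm across, 35 mm tall; leave alone.
- ruler: Bystander: steel ruler 200 x 30 x 4 mm, lying flat; leave alone.
- cup: Bystander: white cup, 70 mm across, 80 mm tall; leave alone.
- chime: Bystander: copper cone weight, 60 mm across, 55 mm tall; leave alone.
There are look-alikes about, which are no part of the job. Leave any orange or red look-alike of the bracket alone.

How it is judged:
By the outcome, as a careful person would: the job done as asked, in the order asked, and still so for the second after the job is handed in, with the robot touching nothing.
It also fails if it takes over 67 s, if anything falls off the work surface, if the arm or the gripper's body presses on something with over 40 N, if the wrist force passes 120 N, or if a joint passes its speed limit or range.

### The arm

A 7-joint arm with a two-finger parallel gripper is mounted at the origin on the work surface. World frame = base frame: x ahead of the robot, y to its left, z up, the work surface at z = 0. Lengths are in mm, angles in rad, forces in N, time in s.
With the tool pointing down it reaches from about 425 to 875 mm from the base axis. Payload 8.4 kg.
Tool frame: the origin (TCP) lies at the very end of the fingers, on their centre line; the grasp point (between the pads) lies 19 mm behind it; x points along the fingers, z is the direction in which the jaws open and shut, and the axes are right-handed (so a half turn about x gives the same grasp; the last joint's range is limited). The gripper opens to 85 mm and grips with 20 to 120 N. Pads are 22 mm wide; open, the fingers measure 114 mm over their backs; the gripper's body (76 mm by 85 mm) begins 54 mm behind the grasp point. The pads swing forward as they close: fully open they stand 13 mm farther back than shut.
Start: joints at [-1.305, 0.333, 0.04, 1.465, -0.013, 1.343, -0.059], TCP at [231.895, 607.197, 231.308] pointing down, gripper open.
Joint ranges: [-2.58, 2.58], [-0.38, 2.09], [-1.3, 1.39], [0.25, 2.4], [-1.5, 4.64], [0.08, 2.09], [-2.65, 2.65]. Speed limits (rad/s): [2.22, 2.22, 2.79, 2.79, 3.14, 3.14, 3.14].

### API

Orientations are given as [roll, pitch, yaw] about the fixed x, y, z axes, in that order (R = Rz(yaw) Ry(pitch) Rx(roll)).
In Python, from station import manip gives the robot as it stands. Calls block until the motion is done:
- manip.move_to(position, orientation): joint-space move of the TCP to a pose.
- manip.move_linear(position, frame=None, speed=150, threshold=None): straight line of the TCP; frame=None keeps the orientation; speed is the mean speed in mm/s. With threshold (N) it stops when the force on the tool has changed by that much, and returns True; else False.
- manip.set_joints(angles): joint-space move.
- manip.command_gripper(opening, grip_force=None): finger opening in mm; grip_force is the grip in N (None keeps the last); returns when the fingers have stopped.
- manip.sleep(seconds).
- manip.ik(position, orientation): joint angles nearest the present ones, or None.
- manip.sense(): the state.
- manip.capture(name): name is "scene" or "side" or "wrist"; returns a dict with "color" (480x640x3 uint8, blue, green, red), "fx", "fy", "cx", "cy" (pixels), "position" and "orientation" of the camera in the world. Camera axes: x right, y down, z forward; pixel columns grow to the right and rows downward; lengths in mm; the calibration is good to about 2 mm. A picture is of the moment at which its call begins. There is no depth.
A pose or a line that the arm cannot do raises manip.Unreachable and nothing moves.
- manip.job_done(): hands the job in, once; it reports no verdict.
The state is a dict: "time_s": time; "q": joint angles; "qvel": joint speeds; "tau": joint torques, N m; "ee_pos": TCP position; "orientation": TCP orientation; "wrist_force": force on the tool from outside, world axes, zero at the start; "ft_torque": the same for the moment, N m; "finger_gap": finger opening in mm.
Only numpy, scipy, OpenCV 4.12 (cv2) and the standard library are available. Lean on these libraries where they do the work, as an engineer would, in place of code of your own. Each camera call takes 0.05 s, during which the arm holds its last target.

## Working session

There is one attempt and no reset: what is moved stays moved. The work goes in short steps, each a Python script; the robot and the scene stay as the last script left them, time stands still between calls to the robot, and variables do not carry over. Pictures are saved under pics/ and viewed, and the job is handed in when it is done.

```bash
ls; mkdir -p pics
python3 - <<'E'
from station import manip
import cv2,numpy as np
s=manip.sense();print(s)
for n in("scene","side","wrist"):
    c=manip.capture(n);cv2.imwrite(f"pics/{n}0.png",c["color"]);print(n,{k:c[k] for k in c if k!="color"})
E
```

```text
pics
{'time_s': 0.0, 'q': array([-1.3051974 ,  0.33390519,  0.03986764,  1.46628108, -0.01340048,
        1.34328407, -0.05849308]), 'qvel': array([ 7.14609109e-04,  7.37505677e-04, -4.42747843e-04,  4.31456150e-05,
       -1.48325908e-05,  3.05297705e-04,  1.86795607e-05]), 'tau': array([ 2.15344312e-04, -6.58563638e+01,  1.36557922e+00, -4.05560374e+01,
        1.68351451e-02,  1.25018181e-02, -3.06680462e-06]), 'ee_pos': array([231.75563312, 606.79282842, 230.42006331]), 'orientation': array([-3.07522887,  1.56918455, -1.86923619]), 'wrist_force': array([ 0.27978976, -0.3481502 ,  0.90762965]), 'ft_torque': array([-0.02082448,  0.01042972,  0.02823186]), 'finger_gap': 85.24220270003487}
scene {'fx': 543.1746369107536, 'fy': 543.1746369107536, 'cx': 320.8283124843963, 'cy': 233.38538838049377, 'position': array([1066.60035317,  465.17490157, 1270.15564578]), 'orientation': array([-2.57359236, -0.00858018,  2.37119797])}
side {'fx': 542.8354946820003, 'fy': 542.8354946820003, 'cx': 314.02396865762756, 'cy': 229.94628786543166, 'position': array([ 246.00032415,  838.4150494 , 1078.55920838]), 'orientation': array([-2.36463251,  0.01458159, -2.82450998])}
wrist {'fx': 411.42582596439513, 'fy': 411.42582596439513, 'cx': 318.0425538738264, 'cy': 249.07335172318312, 'position': array([164.84200037, 633.20886489, 372.88530661]), 'orientation': array([2.85431033e+00, 1.30823007e-03, 1.20554412e+00])}
```

View pics/scene0.png

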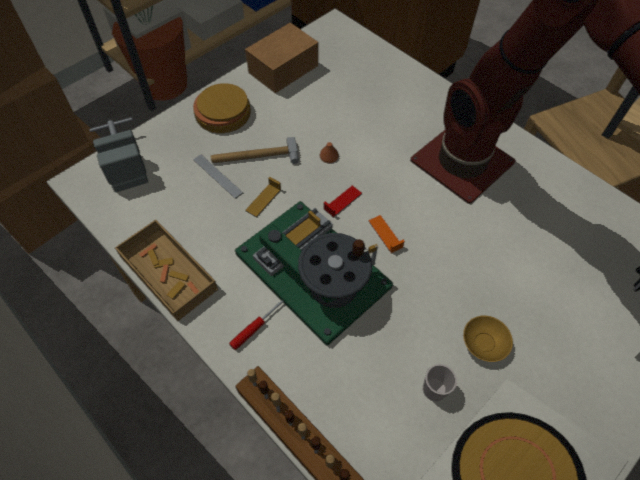

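View pics/side0.png

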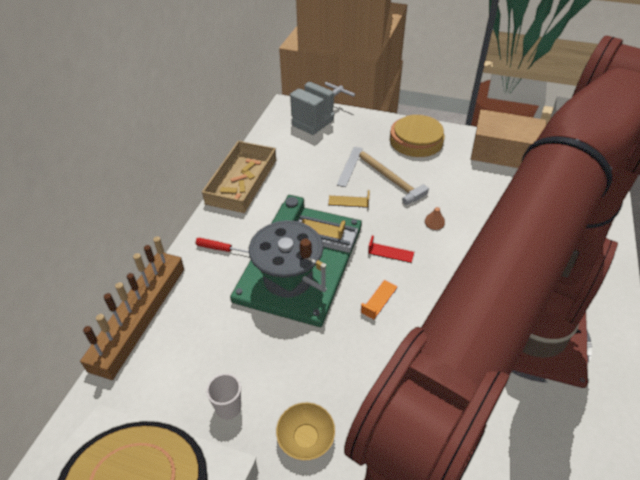

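Scene view: the press is at about (315,270), with the wheel hub at (335,262), knob at (358,247), and brass pointer at (373,250). The brass bracket in the channel is at (303,230). Look-alikes are the spare brass bracket on the bench (265,197), the red one (343,200), the orange one (387,233) and the pieces in the box (170,270). Next I'll take close crops.

Run:
```python
import cv2
a=cv2.imread("pics/scene0.png")[190:350,220:410];cv2.imwrite("pics/sc.png",cv2.resize(a,None,fx=4,fy=3.7 and 4,interpolation=cv2.INTER_CUBIC)[:600])
b=cv2.imread("pics/side0.png")[185:330,220:380];cv2.imwrite("pics/sd.png",cv2.resize(b,None,fx=4,fy=4,interpolation=cv2.INTER_CUBIC))
```

```text
(no output)
```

View pics/sc.png

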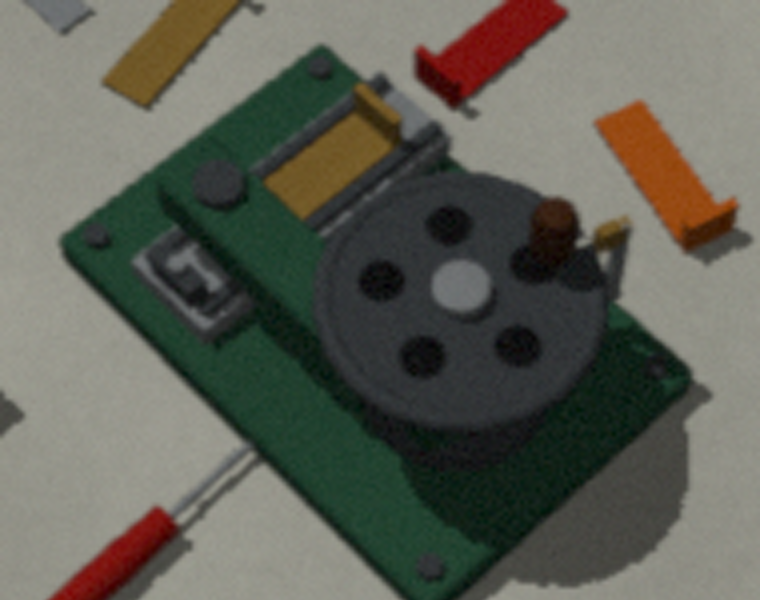

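View pics/sd.png

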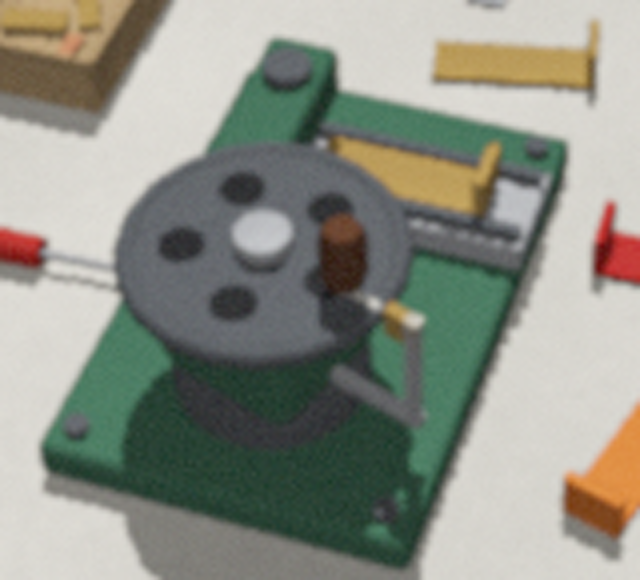

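View pics/wrist0.png

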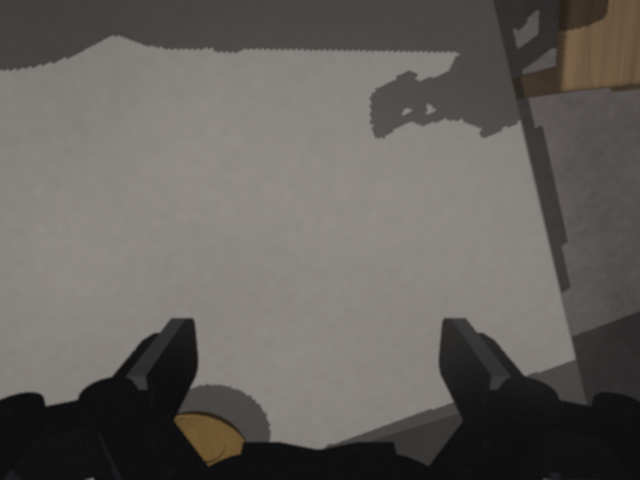

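```bash
cat > h.py <<'E'
import numpy as np,cv2
from scipy.spatial.transform import Rotation as R
CAL={"scene":(543.17464,543.17464,320.82831,233.38539,[1066.60035317,465.17490157,1270.15564578],[-2.57359236,-0.00858018,2.37119797]),
"side":(542.8355,542.8355,314.02397,229.94629,[246.00032415,838.4150494,1078.55920838],[-2.36463251,0.01458159,-2.82450998])}
def cal(c): return (c["fx"],c["fy"],c["cx"],c["cy"],c["position"],c["orientation"])
def ray(c,u,v):
    fx,fy,cx,cy,p,o=c
    d=R.from_euler("xyz",o).as_matrix()@np.array([(u-cx)/fx,(v-cy)/fy,1]);return np.array(p,float),d/np.linalg.norm(d)
def plane(c,u,v,z):
    p,d=ray(c,u,v);return p+d*(z-p[2])/d[2]
def proj(c,X):
    fx,fy,cx,cy,p,o=c
    q=R.from_euler("xyz",o).as_matrix().T@(np.array(X,float)-p);return np.array([cx+fx*q[0]/q[2],cy+fy*q[1]/q[2]])
def tri(rays):
    A=np.zeros((3,3));b=np.zeros(3)
    for p,d in rays:
        M=np.eye(3)-np.outer(d,d);A+=M;b+=M@p
    x=np.linalg.solve(A,b);return x,[np.linalg.norm((np.eye(3)-np.outer(d,d))@(x-p)) for p,d in rays]
E
python3 - <<'E'
from h import *
np.set_printoptions(precision=1,suppress=True)
S=lambda u,v:ray(CAL["scene"],220+u/4,190+v/4)
D=lambda u,v:ray(CAL["side"],220+u/4,185+v/4)
for n,a,b in [("hubtop",(462,283),(262,230)),("knobtop",(555,212),(343,230)),("corner x-y-",(322,45),(565,145)),("corner x-y+",(690,375),(405,560)),("bolt x-y-",(320,66),(537,148)),("bolt x-y+",(657,363),(385,508)),("bolt x+y+",(431,565),(76,425)),("punchcap",(218,182),(287,68)),("pointer",(612,232),(400,318))]:
    x,e=tri([S(*a),D(*b)]);print(n,x,e)
E
```

```text
hubtop [592.6  40.  155.9] [np.float64(0.489121751068873), np.float64(0.48912175106902517)]
knobtop [535.5  57.9 192.4] [np.float64(0.38087976004077634), np.float64(0.3808797600408269)]
corner x-y- [ 470.4 -216.5   21.1] [np.float64(0.3800379232023565), np.float64(0.3800379232024082)]
corner x-y+ [473.7 137.5  11. ] [np.float64(1.11476997396092), np.float64(1.1147699739609622)]
bolt x-y- [ 486.7 -200.9   27.7] [np.float64(0.055639430833590686), np.float64(0.055639430833607874)]
bolt x-y+ [491.8 121.6  32.5] [np.float64(0.11399893656190181), np.float64(0.11399893656177226)]
bolt x+y+ [691.8 118.2  29.9] [np.float64(0.442494579504074), np.float64(0.4424945795039377)]
punchcap [ 638.4 -127.7  125.2] [np.float64(0.1520343961359779), np.float64(0.15203439613608596)]
pointer [497.8  73.6 146.7] [np.float64(1.1618699714375296), np.float64(1.161869971437529)]
```

Run:
```python
from station import manip
from h import *
np.set_printoptions(precision=2,suppress=True)
o=[0,np.pi/2,1.555]
for p in [(580,-40,350),(490,-126,120),(490,-126,62),(535,58,200)]:
    print(p,manip.ik(p,o))
q=manip.ik((580,-40,350),o)
manip.move_to((580,-40,350),o)
s=manip.sense();print(s["time_s"],s["ee_pos"],s["orientation"],s["wrist_force"])
c=manip.capture("wrist");cv2.imwrite("pics/w1.png",c["color"]);print([list(x) if hasattr(x,'__len__') else x for x in cal(c)])
```

```text
(580, -40, 350) [-0.71  0.19  0.84  1.47 -0.14  1.54  1.68]
(490, -126, 120) [-0.74  0.19  1.    1.98 -0.19  1.06  1.9 ]
(490, -126, 62) [-0.62  0.29  0.9   2.03 -0.28  0.95  1.98]
(535, 58, 200) [-0.72  0.13  0.58  1.81 -0.08  1.23  1.44]
2.7833 [580.11 -38.9  349.75] [1.44 1.57 3.  ] [-0.02 -0.72  0.26]
[411.42582596439513, 411.42582596439513, 318.0425538738264, 249.07335172318312, [np.float64(508.4578535148512), np.float64(-37.36728144435154), np.float64(492.1609724701717)], [np.float64(2.854770832673502), np.float64(1.3189744326957964e-05), np.float64(1.5560282955976419)]]
```

View pics/w1.png

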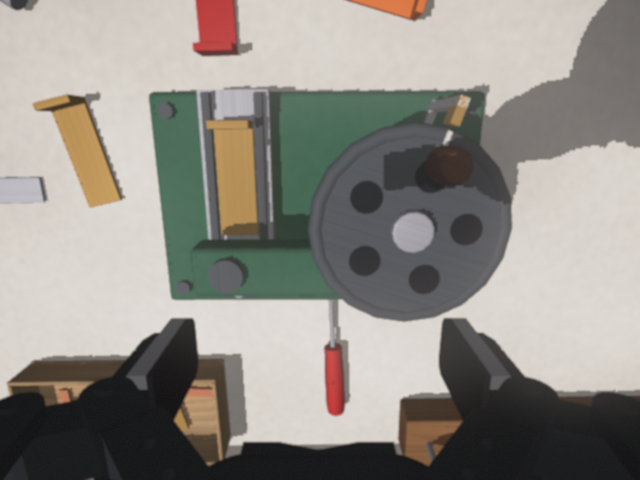

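Wrist view: wheel hub (413,232), knob top (453,165), pointer (460,108), white rim line (447,138). The bracket in the channel has its flange at (233,124) and its nose at about row 237. The look-alikes are the spare (85,150), the red one (217,25) and the orange one (390,5). I choose the one lying between the rails.

Run:
```python
from h import *
np.set_printoptions(precision=2,suppress=True)
W=(411.425826,411.425826,318.042554,249.073352,[508.457854,-37.367281,492.160972],[2.85477083,1.319e-5,1.5560283])
im=cv2.imread("pics/w1.png");hsv=cv2.cvtColor(im,cv2.COLOR_BGR2HSV);g=hsv[...,2]
def cen(m):
    n,l,s,c=cv2.connectedComponentsWithStats(m.astype(np.uint8));i=1+np.argmax(s[1:,4]);return s[i],c[i],(l==i)
roi=np.zeros(g.shape,bool);roi[205:260,385:440]=1
s,c,_=cen(roi&(g>120));print("hub",s,c,plane(W,*c,159))
roi[:]=0;roi[130:200,410:485]=1
print(hsv[165,455],hsv[170,440],hsv[185,460],hsv[165,470],hsv[220,380])
m=roi&(hsv[...,1]>70)&(hsv[...,0]<15);s,c,mm=cen(m);print("knob",s,c,plane(W,*c,190))
roi[:]=0;roi[112:245,200:262]=1
m=roi&(hsv[...,1]>110)&(hsv[...,0]>12)&(hsv[...,0]<28);s,c,mm=cen(m);print("br",s,c)
for r in range(112,240,6): 
    x=np.where(mm[r])[0]; print(r,(x.min(),x.max()) if len(x) else None,end=';')
cv2.imwrite("pics/w1k.png",cv2.resize(im[90:250,380:520],None,fx=4,fy=3.75,interpolation=cv2.INTER_CUBIC))
cv2.imwrite("pics/w1b.png",cv2.resize(im[80:250,180:300],None,fx=3.5,fy=3.5,interpolation=cv2.INTER_CUBIC))
# project estimates
c=np.array([592.6,40]);
for n,X in dict(hub=(592.6,40,159),knob=(535.5,57.9,199),feed=(638,-127,50)).items(): print(n,proj(W,X))
# rim: edge of dark disc radial search about projection of centre at 149
p0=proj(W,(592.6,40,149));pts=[]
gb=cv2.GaussianBlur(g,(0,0),1).astype(float)
```

```text
hub [ 392  213   42   40 1333] [412.55 232.17] [593.18  40.22 159.  ]
[ 9 72 60] [ 8 57 54] [130  10  75] [ 9 69 63] [115  16  96]
knob [437 149  31  32 499] [452.93 164.78] [535.56  59.64 190.  ]
br [ 207  121   50  113 4175] [235.31 175.14]
112 None;118 None;124 (np.int64(207), np.int64(247));130 (np.int64(214), np.int64(251));136 (np.int64(215), np.int64(252));142 (np.int64(215), np.int64(252));148 (np.int64(215), np.int64(253));154 (np.int64(216), np.int64(253));160 (np.int64(216), np.int64(253));166 (np.int64(217), np.int64(254));172 (np.int64(217), np.int64(254));178 (np.int64(218), np.int64(254));184 (np.int64(218), np.int64(254));190 (np.int64(219), np.int64(255));196 (np.int64(219), np.int64(255));202 (np.int64(220), np.int64(255));208 (np.int64(220), np.int64(256));214 (np.int64(220), np.int64(256));220 (np.int64(221), np.int64(256));226 (np.int64(221), np.int64(255));232 (np.int64(222), np.int64(256));238 None;hub [412.32 231.5 ]
knob [454.49 165.84]
feed [239.79 249.44]
```

View pics/w1k.png

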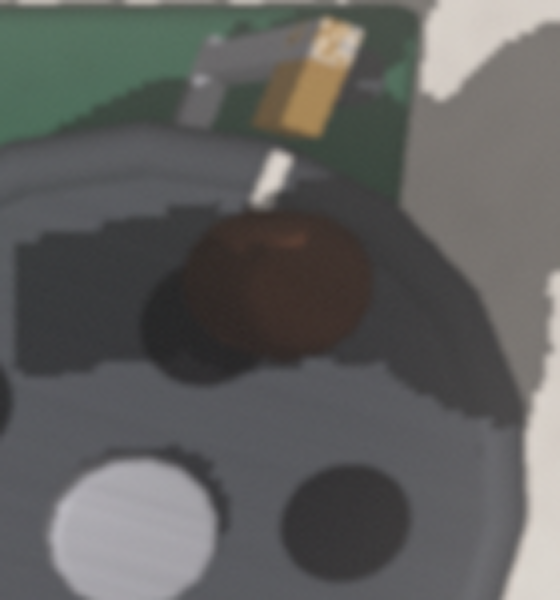

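View pics/w1b.png

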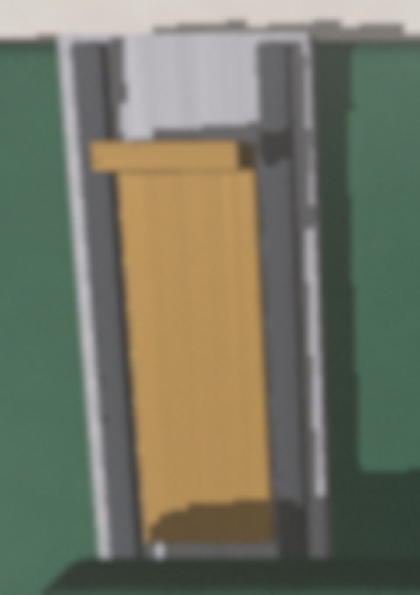

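Run:
```python
from h import *
np.set_printoptions(precision=2,suppress=True)
W=(411.425826,411.425826,318.042554,249.073352,[508.457854,-37.367281,492.160972],[2.85477083,1.319e-5,1.5560283])
print("flange back", plane(W,206.3,120.3,84),plane(W,248.6,120.3,84),"flange front",plane(W,227,129,84))
print("nose", plane(W,239,235,56)); print("knob",plane(W,453.5,165.5,199))
print("plate", [plane(W,*p,25) for p in [(151,93),(485,93),(173,299)]])
print("rails",plane(W,201,92,58),plane(W,268,92,58))
```

```text
flange back [ 500.16 -143.07   84.  ] [ 500.75 -103.02   84.  ] flange front [ 508.35 -124.08   84.  ]
nose [ 619.76 -125.52   56.  ]
knob [535.25  57.19 199.  ]
plate [array([ 470.38, -214.68,   25.  ]), array([475.63, 140.89,  25.  ]), array([ 707.51, -218.41,   25.  ])]
rails [ 472.87 -152.6    58.  ] [473.85 -86.35  58.  ]
```

Run:
```python
from station import manip
from h import *
np.set_printoptions(precision=2,suppress=True)
o=[0,np.pi/2,np.pi/2-0.016]
manip.command_gripper(10)
manip.move_to((462,-124.3,130),o)
manip.move_linear((462,-124.3,63),speed=80)
s=manip.sense();f0=s["wrist_force"];print(s["time_s"],s["ee_pos"],f0,s["finger_gap"])
c=manip.capture("wrist");cv2.imwrite("pics/w2.png",c["color"])
c=manip.capture("scene");cv2.imwrite("pics/s2.png",cv2.resize(c["color"][150:300,220:420],None,fx=4,fy=4))
```

```text
5.55 [ 462.31 -124.46   63.37] [ 0.01 -0.41 -0.75] 10.254328268882794
```

View pics/w2.png

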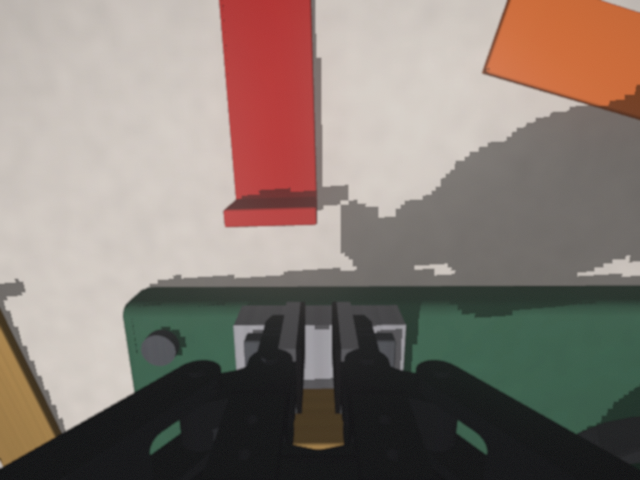

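View pics/s2.png

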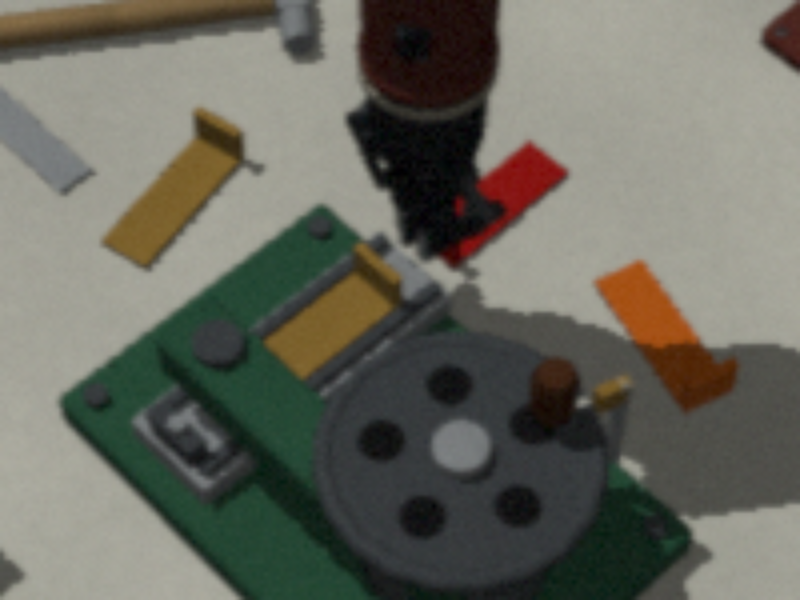

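The fingers are centred in the channel behind the flange (wrist view, channel mouth at (320,330), flange at (320,410)). Now I push by feel.

Run:
```python
from station import manip
from h import *
np.set_printoptions(precision=2,suppress=True)
u=np.array([1,-0.016,0.]);p0=np.array([462,-124.3,63.])
f0=manip.sense()["wrist_force"]
for k in range(6):
    r=manip.move_linear(p0+u*95,speed=14,threshold=9)
    s=manip.sense();print(r,s["time_s"],s["ee_pos"],s["wrist_force"]-f0)
    manip.sleep(0.1);s=manip.sense();print(s["ee_pos"],s["wrist_force"]-f0)
    if r: break
```

```text
True 10.3917 [ 538.72 -125.54   62.6 ] [-0.53 -0.26  0.22]
[ 538.34 -125.48   62.35] [-1.37  0.48  0.24]
```

Run:
```python
from station import manip
from h import *
np.set_printoptions(precision=2,suppress=True)
u=np.array([1,-0.016,0.])
x0=manip.sense()["ee_pos"];base=np.array([x0[0],x0[1],63.]);f0=np.array([0,-.4,-.7])
d=0
for k in range(20):
    d+=0.35
    manip.move_linear(base+u*d,speed=5)
    s=manip.sense();fx=s["wrist_force"][0];print(round(d,2),s["time_s"],s["ee_pos"],s["wrist_force"])
    if fx<-14: break
manip.sleep(0.3);s=manip.sense();print(s["time_s"],s["ee_pos"],s["wrist_force"])
c=manip.capture("scene");cv2.imwrite("pics/s3.png",cv2.resize(c["color"][150:300,220:420],None,fx=4,fy=4))
```

```text
0.35 10.9083 [ 538.74 -125.5    63.02] [ 0.09 -0.57  0.58]
0.7 11.1583 [ 539.04 -125.5    62.99] [-0.45 -0.85 -0.73]
1.05 11.4083 [ 539.07 -125.48   62.93] [-2.74  0.87  1.6 ]
1.4 11.6583 [ 539.07 -125.52   62.89] [-3.91  0.27  3.5 ]
1.75 11.9083 [ 539.08 -125.48   62.83] [-5.42  0.45  4.26]
2.1 12.1583 [ 539.08 -125.49   62.76] [-7.4   1.77  6.2 ]
2.45 12.4083 [ 539.07 -125.51   62.71] [-9.67  1.68  7.9 ]
2.8 12.6583 [ 539.09 -125.55   62.65] [-10.68   2.18   8.32]
3.15 12.9083 [ 539.08 -125.54   62.59] [-12.91   2.05  10.14]
3.5 13.1583 [ 539.09 -125.52   62.52] [-14.04   1.18  10.76]
13.4583 [ 539.07 -125.56   62.52] [-13.59   1.88  10.83]
```

View pics/s3.png

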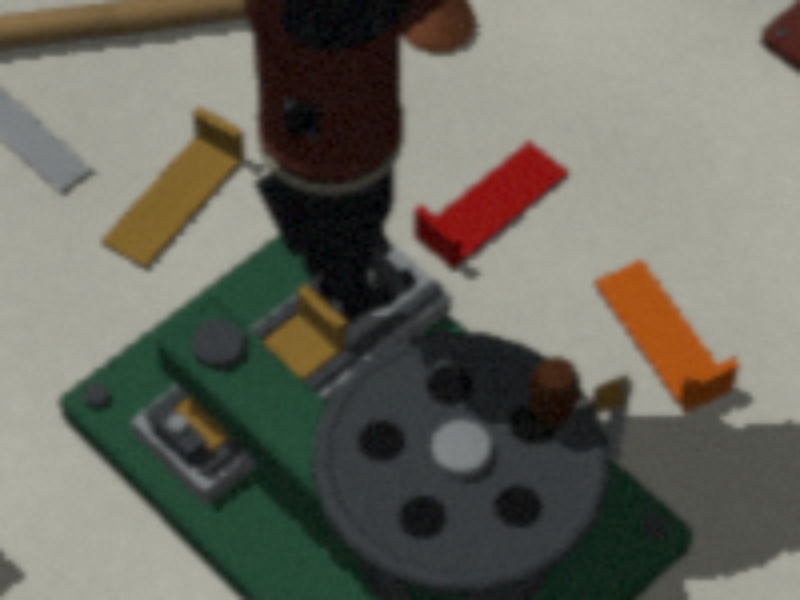

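Bracket is home: x stays at 539.1 while the force rises to 14 N. In the image the nose shows beyond the beam, against the stop (crop (200,425)). Now I back off and go to the knob.

Run:
```python
from station import manip
from h import *
np.set_printoptions(precision=2,suppress=True)
s=manip.sense();p=s["ee_pos"]
manip.move_linear((525,-125.3,63),speed=40)
manip.move_linear((525,-125.3,230),speed=250)
o=[0,np.pi/2,1.27]
c0=np.array([592.9,40.1]);
for a in range(0,361,60):
    t=np.arctan2(17.8,-57.4)-np.deg2rad(a)
    print(a,manip.ik((*(c0+60*np.array([np.cos(t),np.sin(t)])),163),o))
manip.move_to((535.4,57.7,230),o)
manip.command_gripper(60,20)
s=manip.sense();print(s["time_s"],s["ee_pos"],s["wrist_force"])
c=manip.capture("wrist");cv2.imwrite("pics/w4.png",c["color"])
```

```text
0 [-1.    0.21  0.92  1.86 -0.18  1.16  1.25]
60 [-0.96  0.34  0.87  1.74 -0.28  1.19  1.26]
120 [-0.84  0.47  0.87  1.61 -0.37  1.24  1.37]
180 [-0.77  0.51  0.92  1.58 -0.42  1.26  1.49]
240 [-0.77  0.41  0.94  1.7  -0.35  1.21  1.52]
300 [-0.89  0.24  0.93  1.84 -0.21  1.17  1.39]
360 [-1.    0.21  0.92  1.86 -0.18  1.16  1.25]
16.1917 [535.43  57.47 230.01] [-0.92 -0.25  0.34]
```

View pics/w4.png

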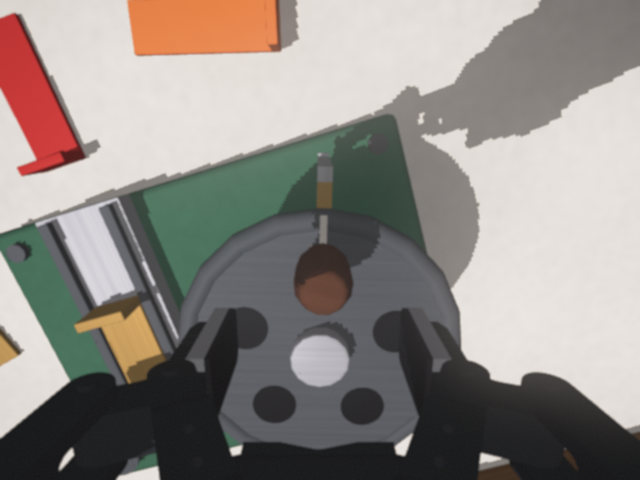

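Wrist view: knob top (324,292), hub (320,360), rim line (324,230) and pointer (325,185) line up on the jaws' mid-line. Now I descend and grip softly.

Run:
```python
from station import manip
from h import *
import json
np.set_printoptions(precision=2,suppress=True)
r=manip.move_linear((535.4,57.7,164),speed=60,threshold=8)
manip.sleep(0.15)
s=manip.sense();f0=s["wrist_force"];print(r,s["time_s"],s["ee_pos"],f0)
if not r:
    manip.command_gripper(0,35)
    manip.sleep(0.1)
    s=manip.sense();print(s["time_s"],s["ee_pos"],s["wrist_force"]-f0,s["finger_gap"])
    json.dump(dict(f0=list(f0),p0=list(s["ee_pos"])),open("k.json","w"))
c=manip.capture("wrist");cv2.imwrite("pics/w5.png",c["color"])
```

```text
False 17.6417 [535.59  57.79 164.31] [0.49 0.41 0.52]
18.125 [535.68  57.98 164.34] [-1.56  0.64  5.05] 27.484052580928306
```

View pics/w5.png

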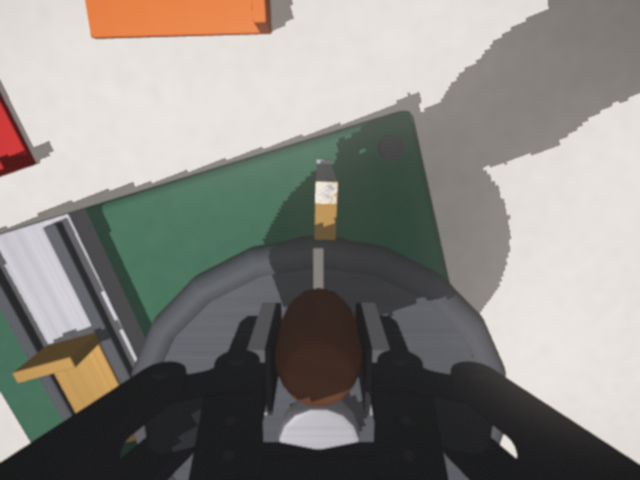

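```bash
cat > turn.py <<'E'
from station import manip
from h import *
import json,sys
from scipy.optimize import least_squares
np.set_printoptions(precision=2,suppress=True)
K=json.load(open("k.json"));f0=np.array(K["f0"]);c0=np.array([592.9,40.1])
S=K.get("S",[]);p0=np.array(K["p0"])[:2];c=np.array(K.get("c",c0))
def fit():
    def r(c):
        o=list((c-c0)/1.5)
        for x,y,fx,fy in S:
            v=np.array([x,y])-c;n=np.linalg.norm(v);o.append((n-60+(fx*v[0]+fy*v[1])/n/12)/0.3)
        return o
    return least_squares(r,c0).x
def turned(p,c):
    a=np.arctan2(*(p0-c)[::-1])-np.arctan2(*(p-c)[::-1]);return a
a=K.get("a",0.);end=np.deg2rad(float(sys.argv[1]));step=np.deg2rad(10)
while a<end-1e-6:
    a=min(a+step,end)
    t=np.arctan2(*(p0-c)[::-1])-a;u=np.array([np.cos(t),np.sin(t)])
    manip.move_linear((*(c+60*u),164),speed=float(sys.argv[2]))
    s=manip.sense();f=(s["wrist_force"]-f0);p=s["ee_pos"][:2]
    S.append([*p,f[0],f[1]]);c=fit()
    v=(p-c)/np.linalg.norm(p-c);fr=f[:2]@v;ft=f[:2]@np.array([v[1],-v[0]])
    print("%3.0f T%.1f act %.1f fr %.1f ft %.1f fz %.1f c %.2f %.2f z%.1f"%(np.rad2deg(a),s["time_s"],np.rad2deg(turned(p,c))%360,fr,ft,f[2],*c,s["ee_pos"][2]))
    if abs(fr)>14: print("ABORT");break
K.update(S=S,c=list(c),a=a);json.dump(K,open("k.json","w"))
E
python3 turn.py 80 28
```

```text
10 T18.7 act 10.2 fr 2.7 ft -0.0 fz 6.2 c 592.78 40.16 z164.3
 20 T19.2 act 20.4 fr 1.3 ft -0.0 fz 5.0 c 592.78 40.16 z164.4
 30 T19.8 act 30.5 fr 2.7 ft 0.0 fz 4.6 c 592.95 40.50 z164.4
 40 T20.3 act 40.5 fr 1.5 ft 0.5 fz 5.2 c 592.95 40.50 z164.4
 50 T20.8 act 50.5 fr 0.6 ft 0.6 fz 4.2 c 592.91 40.45 z164.4
 60 T21.3 act 60.6 fr 1.0 ft 0.4 fz 4.8 c 592.92 40.46 z164.4
 70 T21.9 act 70.5 fr 0.7 ft 0.9 fz 4.1 c 592.93 40.47 z164.4
 80 T22.4 act 80.6 fr -0.5 ft 0.9 fz 4.8 c 592.91 40.45 z164.4
```

Run:
```python
from station import manip
import cv2
print(manip.sense()["finger_gap"])
c=manip.capture("scene");cv2.imwrite("pics/s6.png",cv2.resize(c["color"][150:340,220:420],None,fx=3,fy=3))
c=manip.capture("wrist");cv2.imwrite("pics/w6.png",c["color"])
```

```text
27.541295591643188
```

View pics/s6.png

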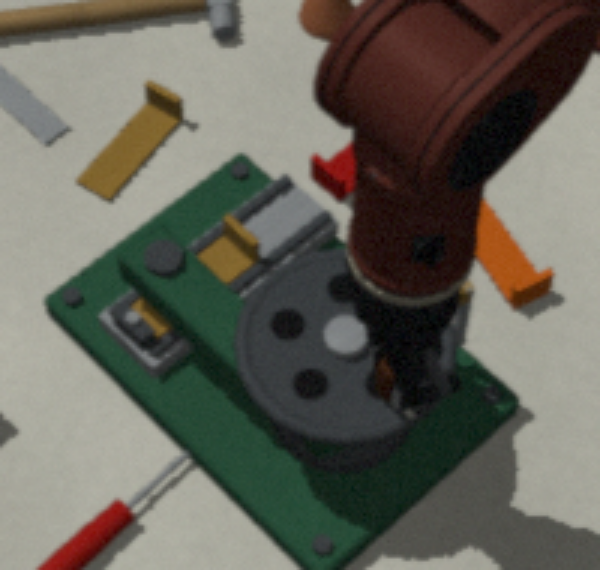

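View pics/w6.png

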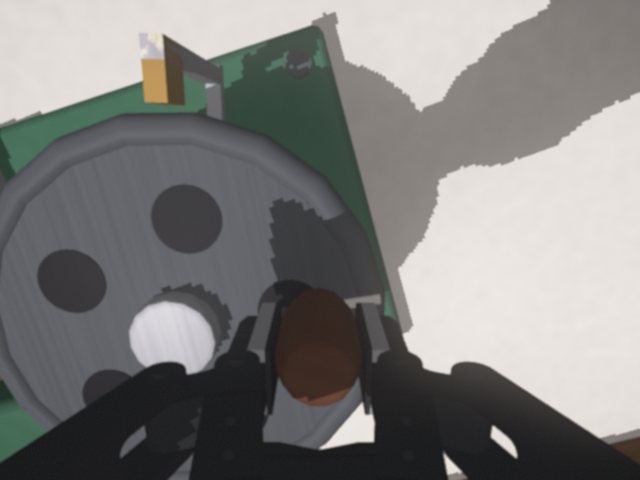

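The wheel has turned with the hand: the rim line is now at (365,300), the hub at (170,338), and the knob is still between the pads. The radial force stays below 3 N, so I carry on to 350°.

```bash
python3 turn.py 350 28
```

```text
90 T23.0 act 90.5 fr -0.1 ft 0.6 fz 5.2 c 592.92 40.46 z164.4
100 T23.5 act 100.5 fr -0.2 ft -0.6 fz 5.4 c 592.93 40.46 z164.4
110 T24.1 act 110.4 fr -0.6 ft 0.4 fz 4.8 c 592.94 40.47 z164.4
120 T24.6 act 119.9 fr -1.2 ft -2.1 fz 6.4 c 592.95 40.47 z164.4
130 T25.1 act 129.4 fr -1.7 ft -2.4 fz 7.1 c 592.96 40.48 z164.4
140 T25.6 act 139.0 fr -2.3 ft -4.0 fz 7.9 c 592.97 40.48 z164.4
150 T26.2 act 148.7 fr -1.2 ft -4.7 fz 6.7 c 592.98 40.48 z164.4
160 T26.7 act 158.7 fr -1.6 ft -3.5 fz 6.7 c 592.99 40.48 z164.4
170 T27.2 act 169.1 fr -1.6 ft -1.8 fz 6.3 c 592.99 40.48 z164.4
180 T27.7 act 179.7 fr -1.2 ft 0.3 fz 6.3 c 592.99 40.48 z164.4
190 T28.3 act 190.8 fr -1.6 ft 2.7 fz 6.9 c 593.00 40.48 z164.4
200 T28.8 act 201.1 fr -2.3 ft 4.0 fz 7.8 c 593.00 40.48 z164.4
210 T29.3 act 211.2 fr -1.9 ft 4.9 fz 8.6 c 593.00 40.47 z164.4
220 T29.8 act 221.1 fr -2.5 ft 5.8 fz 8.6 c 593.00 40.47 z164.3
230 T30.4 act 230.8 fr -1.7 ft 4.4 fz 7.8 c 593.00 40.47 z164.4
240 T30.9 act 240.4 fr -1.4 ft 3.4 fz 8.1 c 593.00 40.47 z164.4
250 T31.4 act 250.0 fr -1.5 ft 1.4 fz 7.0 c 593.01 40.48 z164.4
260 T31.9 act 260.0 fr -0.5 ft -0.5 fz 6.1 c 593.01 40.48 z164.4
270 T32.5 act 270.3 fr -0.7 ft -0.4 fz 7.4 c 593.01 40.48 z164.3
280 T33.0 act 280.3 fr -1.2 ft -0.8 fz 7.8 c 593.01 40.48 z164.3
290 T33.5 act 290.3 fr 0.3 ft -1.1 fz 7.0 c 593.00 40.48 z164.3
300 T34.0 act 300.3 fr -1.2 ft -1.4 fz 7.9 c 593.00 40.48 z164.3
310 T34.6 act 310.1 fr -0.9 ft -1.1 fz 7.6 c 593.00 40.47 z164.3
320 T35.1 act 320.1 fr 0.1 ft -1.4 fz 7.3 c 592.99 40.47 z164.4
330 T35.6 act 330.0 fr -1.5 ft -1.3 fz 7.1 c 592.99 40.47 z164.3
340 T36.1 act 339.9 fr -0.6 ft -0.5 fz 8.1 c 592.98 40.47 z164.3
350 T36.7 act 349.8 fr -0.4 ft -0.3 fz 7.9 c 592.97 40.47 z164.3
```

```bash
python3 turn.py 360 15
python3 - <<'E'
from station import manip
import cv2,json
manip.sleep(0.15)
s=manip.sense();print(s["ee_pos"],json.load(open("k.json"))["p0"],s["time_s"])
c=manip.capture("wrist");cv2.imwrite("pics/w7.png",c["color"])
a=cv2.imread("pics/w5.png");import numpy as np
cv2.imwrite("pics/w57.png",np.hstack([cv2.resize(x[140:300,260:400],None,fx=2.8,fy=2.8) for x in(a,c["color"])]))
E
```

```text
360 T37.5 act 359.3 fr 0.1 ft -1.8 fz 7.9 c 592.97 40.47 z164.3
[535.25937739  57.33402371 164.30017967] [535.6835126806113, 57.98415714685044, 164.33910736361] 37.6583
```

View pics/w57.png

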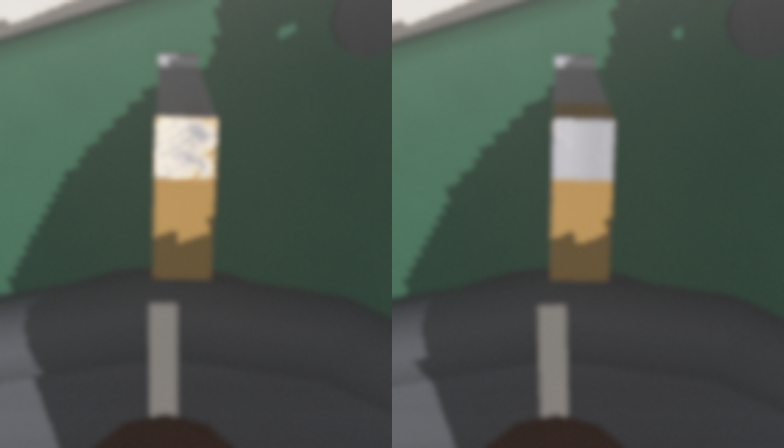

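Compared with the grip picture, the rim line is about 2.5 px (0.01 rad) short of the pointer, which matches the 359.3° from the hand. I'll creep the rest.

Run:
```python
from station import manip
from h import *
import json
np.set_printoptions(precision=2,suppress=True)
K=json.load(open("k.json"));p0=np.array(K["p0"])[:2];c=np.array(K["c"]);f0=np.array(K["f0"])
t0=np.arctan2(*(p0-c)[::-1])
for k in range(12):
    t=t0-np.deg2rad(0.3*(k+1))
    manip.move_linear((*(c+60*np.array([np.cos(t),np.sin(t)])),164),speed=5)
    s=manip.sense();p=s["ee_pos"][:2];act=np.rad2deg(t0-np.arctan2(*(p-c)[::-1]))
    print(k,s["time_s"],act,s["wrist_force"]-f0)
    if act>=-0.08:break
manip.sleep(.2);s=manip.sense();p=s["ee_pos"][:2];print(np.rad2deg(t0-np.arctan2(*(p-c)[::-1])))
im=manip.capture("wrist")["color"]
a=cv2.imread("pics/w5.png")
cv2.imwrite("pics/w58.png",np.hstack([cv2.resize(x[140:300,260:400],None,fx=2.8,fy=2.8) for x in(a,im)]))
```

```text
0 37.9583 -0.5457713415785574 [-0.78 -2.51  8.04]
1 38.2083 -0.3130410373104968 [-0.53 -2.42  9.03]
2 38.4583 -0.03895609818452877 [ 0.45 -2.05  8.7 ]
-0.013950622266180126
```

View pics/w58.png

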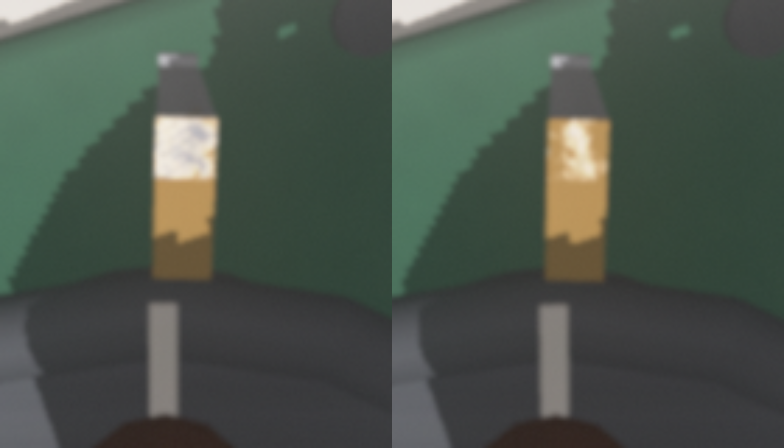

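Line and pointer now match the grip picture to within about 0.7 px (0.003 rad). I release, rise, and look again from the first survey pose.

Run:
```python
from station import manip
from h import *
np.set_printoptions(precision=2,suppress=True)
manip.command_gripper(60)
p=manip.sense()["ee_pos"]
manip.move_linear((p[0],p[1],230),speed=100)
manip.move_to((535.4,57.7,230),[0,np.pi/2,1.27])
im=manip.capture("wrist")["color"];a=cv2.imread("pics/w4.png")
cv2.imwrite("pics/w49.png",np.hstack([cv2.resize(x[140:400,260:400],None,fx=2.3,fy=2.3) for x in(a,im)]))
manip.move_to((580,-40,350),[0,np.pi/2,1.555])
im=manip.capture("wrist")["color"];cv2.imwrite("pics/w9.png",im)
c=manip.capture("scene");cv2.imwrite("pics/s9.png",c["color"])
print(manip.sense()["time_s"])
```

```text
41.0083
```

View pics/w49.png

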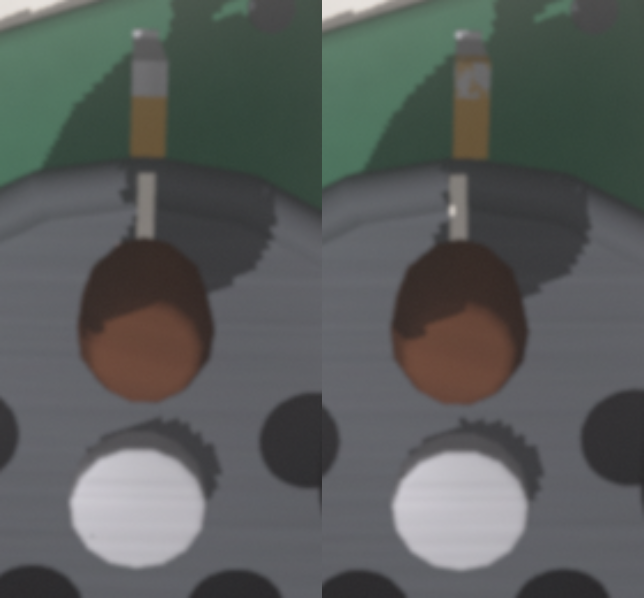

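View pics/w9.png

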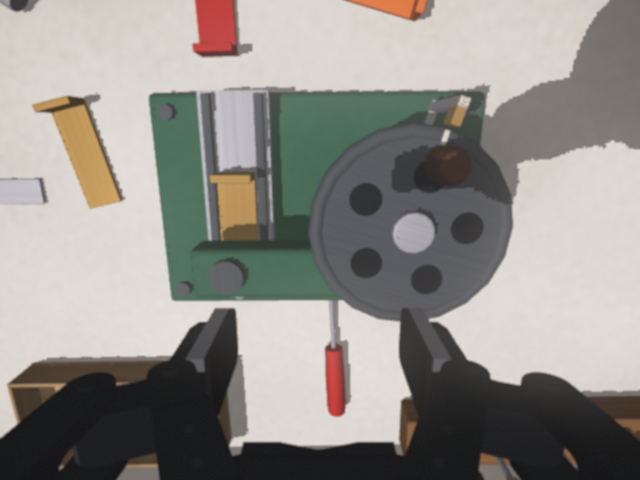

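View pics/s9.png

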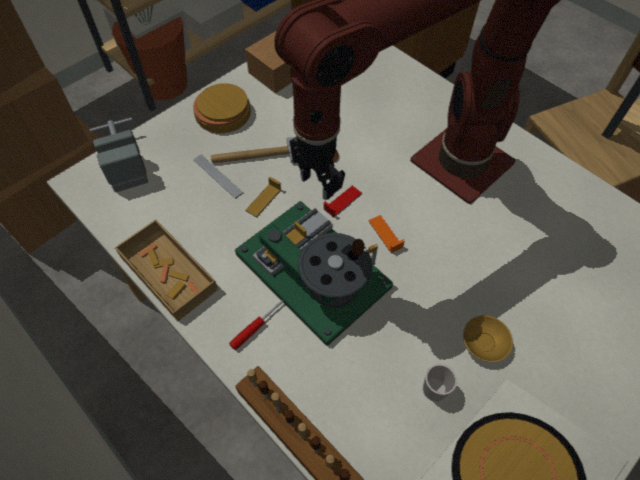

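The bracket is home (flange now at (232,178), nose at the stop). But against the pre-grip picture the knob and line sit about 3.5–4.4 px counter-clockwise. My first closing of the jaws had turned the wheel back by about 0.028 rad, so the wheel is that much short of a full turn. I'll mend it with a re-grip and a creep of about 1.6 mm.

Run:
```python
from station import manip
from h import *
import json
np.set_printoptions(precision=2,suppress=True)
K=json.load(open("k.json"));p0=np.array(K["p0"])[:2];c=np.array(K["c"])
o=[0,np.pi/2,1.27]
manip.move_to((p0[0],p0[1],230),o)
manip.move_linear((p0[0],p0[1],164),speed=70,threshold=8);manip.sleep(.1)
s=manip.sense();f0=s["wrist_force"];print(s["ee_pos"],f0)
manip.command_gripper(0,35);manip.sleep(.1)
s=manip.sense();p=s["ee_pos"][:2];print(s["ee_pos"],s["wrist_force"]-f0,s["time_s"])
t0=np.arctan2(*(p-c)[::-1]);goal=np.rad2deg(0.027);rad=60
for k in range(14):
    t=t0-np.deg2rad(0.5+0.35*(k+1))
    manip.move_linear((*(c+rad*np.array([np.cos(t),np.sin(t)])),164),speed=6)
    s=manip.sense();p=s["ee_pos"][:2];act=np.rad2deg(t0-np.arctan2(*(p-c)[::-1]))
    print(k,s["time_s"],act,(s["wrist_force"]-f0))
    if act>=goal-0.1:break
manip.command_gripper(60)
p=manip.sense()["ee_pos"]
manip.move_linear((p[0],p[1],230),speed=100)
manip.move_to((535.4,57.7,230),o)
im=manip.capture("wrist")["color"];a=cv2.imread("pics/w4.png");cv2.imwrite("pics/w10f.png",im)
cv2.imwrite("pics/w10.png",np.hstack([cv2.resize(x[140:400,260:400],None,fx=2.3,fy=2.3) for x in(a,im)]))
print(manip.sense()["time_s"])
for x in(a,im):
    g=cv2.cvtColor(x,cv2.COLOR_BGR2GRAY);hs=cv2.cvtColor(x,cv2.COLOR_BGR2HSV)
    m=np.zeros(g.shape,np.uint8);m[217:240,305:345]=(g[217:240,305:345]>105)
    k=np.zeros(g.shape,np.uint8);k[240:320,280:370]=((hs[...,1]>60)&(hs[...,0]<15))[240:320,280:370]
    h=np.zeros(g.shape,np.uint8);h[330:390,280:360]=g[330:390,280:360]>140
    print([ (lambda M:(M["m10"]/M["m00"],M["m01"]/M["m00"],M["m00"]))(cv2.moments(z,True)) for z in(m,k,h)])
```

```text
[535.98  58.06 164.44] [-0.07  0.15 -0.74]
[535.86  57.93 164.3 ] [-0.49 -0.56  6.13] 43.3667
0 43.6667 0.5619563102374253 [-1.68 -1.73  5.83]
1 43.9167 0.8386201789967194 [-1.82 -2.49  7.31]
2 44.1667 1.138992063274351 [-2.56 -2.19  6.93]
3 44.4167 1.5060009759144704 [-1.28 -1.52  6.44]
45.9333
[(322.9509202453988, 228.04294478527606, 163.0), (322.82545454545453, 279.98380165289257, 3025.0), (319.04476969436075, 360.61127851915626, 2323.0)]
[(322.84567901234567, 228.0185185185185, 162.0), (322.72549019607845, 280.82026143790847, 3060.0), (319.52274678111587, 361.48540772532186, 2330.0)]
```

View pics/w10.png

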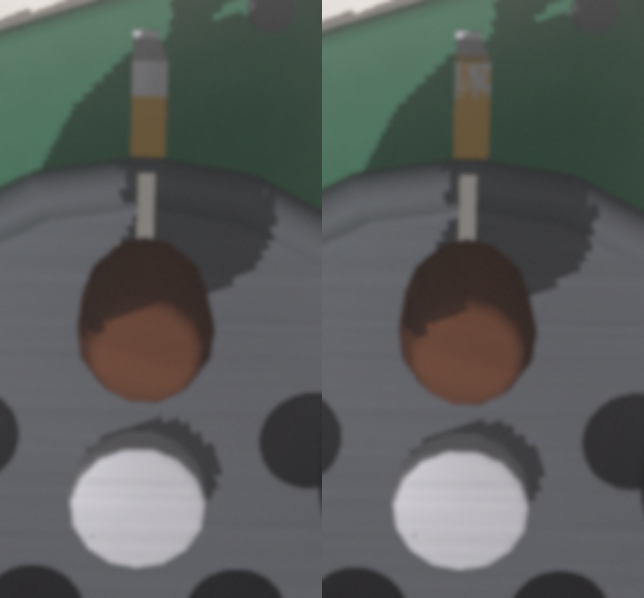

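Line and knob are now back within 0.1–0.6 px of the picture taken before the grip (about 0.004 rad or less). I rise clear, take a last look and hand in.

Run:
```python
from station import manip
from h import *
manip.move_to((580,-40,350),[0,np.pi/2,1.555])
im=manip.capture("wrist")["color"];cv2.imwrite("pics/w11.png",im)
c=manip.capture("scene");cv2.imwrite("pics/s11.png",cv2.resize(c["color"][190:330,220:410],None,fx=4,fy=4))
s=manip.sense();print(s["time_s"],s["wrist_force"])
print(np.abs(im.astype(int)-cv2.imread("pics/w9.png")).mean())
```

```text
46.7167 [ 0.03081367  0.67776858 -0.46761149]
0.7816438802083333
```

View pics/s11.png

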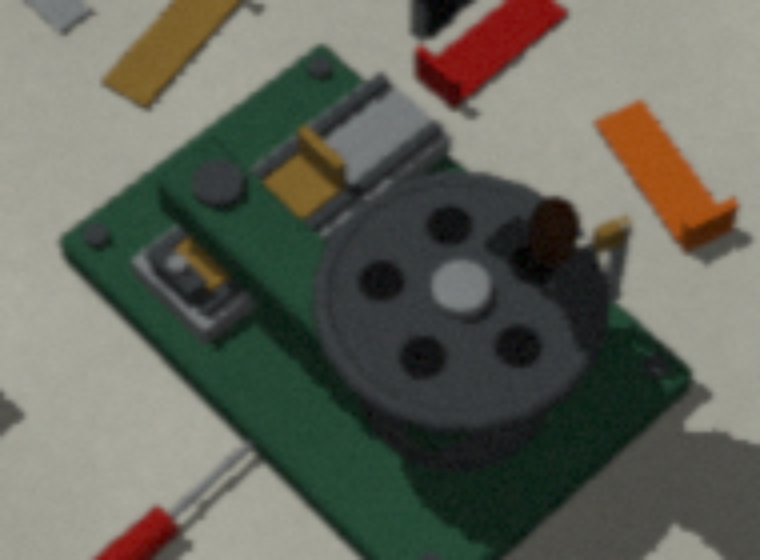

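The bracket's nose meets the stop (crop (205,265)), the knob is back by the pointer, and the rest is where it was.

```bash
python3 -c "
from station import manip
manip.job_done()"
```

```text
the job is handed in; nothing more can be done
```

The job is handed in at about 47 s of the 67 s allowed. The bracket is home against the stop, and the flywheel has made one clockwise turn back to its starting mark.

- **Bracket:** I pushed it along the channel until it stopped moving, then pressed up to 14 N, well under the 30 N limit. It did not move further at that force. The last pictures show the nose still against the stop after the stroke.
- **Flywheel:** I turned it by the knob and fitted the circle from the forces felt on the way. The radial force read at the end of each 10° step stayed under 3 N, which is about 0.25 mm of pin bending. Forces in between were not recorded.
- **A check that failed, now mended:** After I released the knob, the picture showed the wheel about 0.028 rad short. My first closing of the jaws had nudged it back. I re-gripped and crept it on; the rim line and knob then matched the picture taken before the grip to within about 0.6 px (roughly 0.004 rad).
- **Surroundings:** The last overhead pictures show nothing else moved and the arm clear of everything. Part of the hammer and the copper cone were behind the arm in those views.

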